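# Vent the vacuum jig and peel the routed tray off its seal

### The job

The wooden tray on the vacuum jig is routed and still clings in the rubber lip seal on the spoilboard. Vent the jig first: press the green palm button of the valve fully down to its stop and keep it down for a good second, then let it come up. Then grip the tray's rim next to one corner, lift that corner first so that the seal peels away while the opposite corner still rests on the spoilboard (which must stay lying in its frame), and finish holding the tray up level above the jig, at least 10 cm clear of the spoilboard, without putting it down or letting go; leave the trim router, wax tin and spanner where they are.

Things in the scene. Friction and masses are not known exactly. Their poses are not given: they have to be found in the camera images.
- vent_button (a joint): travel of the vent valve's green palm button (m): 0 up, 0.008 pressed to its stop; a spring takes 2.4 N to start it and about 7 N to hold it at the stop, and brings it back up
- vent_top (a point): centre of the top of that button's round green head (40 mm across, flat in the middle 28 mm); it moves straight down by 8 mm. With the button up it stands 74.5 mm above the bench. The valve is a 46 mm aluminium block on a 70 mm square foot, screwed to the bench, to the left or to the right of the jig
- jig: vacuum jig fixed to the bench: aluminium plate 280 (x) x 340 (y) x 24 mm high with a light pine frame, strips 22 mm wide, on its edges; the frame's top is 42 mm above the bench and 6 mm above the spoilboard. Origin at the centre of its underside on the bench, z up
- board_center (a point): centre (half-way up) of the spoilboard: MDF, 232 (x) x 292 (y) x 12 mm, 0.6 kg, with dark grooves; it lies loose on the plate inside the pine frame with 2 mm of play, its top 36 mm above the bench. On it stands a black rubber lip seal, 7 mm thick and 6 mm high, close round the foot of the tray. Its axes are the jig's
- tray_center (a point): centre (half-way up) of the dark wooden tray: 140 (x) x 200 (y) x 36 mm high outside, open at the top, walls 10 mm thick, floor 8 mm, 0.18 to 0.29 kg, in the middle of the spoilboard; axes as the jig's. The springy lip seal clings to the lowest 6 mm of its sides (5 to 8 N in all) and lets go where these are lifted out; the tray pulled straight up can bring the spoilboard along
- corner_a (a point): lower outer corner of the tray at its -x, -y (axes of the tray)
- corner_b (a point): lower outer corner of the tray at its -x, +y
- corner_c (a point): lower outer corner of the tray at its +x, +y (opposite corner_a)
- corner_d (a point): lower outer corner of the tray at its +x, -y (opposite corner_b)
- router: bystander: cordless trim router standing upright, teal head, black battery, aluminium base, 90 mm across, 218 mm tall; origin at the centre of its foot
- wax_tin: bystander: round yellow tin, 84 mm across, 40 mm tall; origin at the centre of its underside. It stands on the side of the jig where the valve is not
- spanner: bystander: steel spanner lying flat; origin at its underside, x along it
Mind the look-alikes: they are no part of the job. Leave any turquoise look-alike of the part that bears tray_center alone. Several things look just like the part that bears vent_button: the one meant starts farthest to the robot's left.

How it is judged:
By the outcome, as a careful person would: the job done as asked, in the order asked, and still so for the second after the job is handed in, while the arm keeps its last pose, push and grip.
It also fails if it takes over 54 s, if anything falls off the work surface, if the arm or the gripper's body presses on something with over 40 N, if the wrist force passes 120 N, or if a joint passes its speed limit or range.

### The arm

A 6-joint arm with a two-finger parallel gripper is mounted at the origin on the work surface. World frame = base frame: x ahead of the robot, y to its left, z up, the work surface at z = 0. Lengths are in m, angles in rad, forces in N, time in s.
With the tool pointing down it reaches from about 0.35 to 0.85 m from the base axis. Payload 8.1 kg.
Tool frame: the origin (TCP) lies at the centre of the arm's flange, where the gripper is bolted on; the fingertips stand 186 mm ahead of it and the grasp point (between the pads) lies 167 mm ahead of it; z points along the fingers, y is the line along which they close (so a half turn about z gives the same grasp; the last joint's range is limited). The gripper opens to 93 mm and grips with 3 to 60 N. Pads are 15 mm wide; open, the fingers measure 128 mm over their backs; the gripper's body (75 mm by 188 mm) begins 65 mm behind the grasp point.
Start: joints at [1.137, 0.13, 1.488, -0, 1.523, -0.085], TCP at [0.205, 0.564, 0.405] pointing down, gripper open.
Joint ranges: [-2.96, 2.96], [-0.89, 2.26], [0.02, 2.5], [-1.34, 4.48], [0, 2.73], [-2.66, 2.66]. Speed limits (rad/s): [2.39, 2.39, 2.79, 3.14, 3.14, 3.14].

### API

Orientations are given as a rotation vector (axis times angle).
In Python, from plant import robot gives the robot as it stands.
- The arm moves only by the tool apply_moves, never from a script. Its argument "series" is a list of rows, each a list of 2 entries, a list of its own where there are three numbers: the shift along the tool's x, y, z in mm, then the turn, a rotation vector about the tool's x, y, z in rad. A call has 1 to 12 rows; each row shifts and turns the commanded pose from where the row before left it, along the tool's axes as they then stand; what a row does not reach is not made up. A row lasts 1/12 s, in which the tool goes at most 41.7 mm and 7.16 degrees, less where a joint would pass 70% of its speed; a pose out of reach is approached as far as the arm can. A call is refused whole if a number of a shift passes 41.7 or a number of a turn 0.125, either way. A call with a gripper value outside its range is refused whole. "claw" is the opening, from 0 (shut) to 1 (fully open), set as the call begins (left out, the last holds). The fingers move at their own pace and stop on an object; "newtons" is the grip in N (left out, the last holds). Time passes only in rows, so rows that do not move let the fingers close. It gives the time, the measured TCP pose, the force, the opening and the grip force at its end, in the units of the state.
- robot.read_state(): the state, without advancing time (a new reading comes with each control period).
- robot.read_camera(name): name is "scene" or "top"; returns (picture, depth): 400x640x3 uint8, blue, green, red; 400x640 float32, m along the optical axis (not along the pixel's ray), 0 where there is no reading.
- robot.calibration(name): a dict with "fx", "fy", "cx", "cy" (pixels), "extrinsics" (4x4, takes a point from world to camera coordinates). Camera axes: x right, y down, z forward; pixel columns grow to the right and rows downward; lengths in m; the calibration is good to about 2 mm. A picture is of the moment at which its call begins. calibration takes no time and is no camera call.
- robot.close_job(): hands the job in; it is judged then, once.
The state is a dict: "t": time; "q": joint angles; "dq": joint speeds; "joint_torque": joint torques, N m; "tool_pos": TCP position; "orientation": TCP orientation; "force": force on the tool from outside, world axes, zero at the start; "wrist_torque": the same for the moment, N m; "opening": finger opening in m; "gripper_force": force on a finger pad.
Only numpy, scipy, OpenCV 4.12 (cv2) and the standard library are available. Lean on these libraries where they do the work, as an engineer would, in place of code of your own. Each camera call takes 0.05 s, during which the arm holds its last target. There are 200 camera calls.

## Working session

There is one attempt and no reset: what is moved stays moved. The work goes in short steps, Python scripts to look and compute and a tool call to move; the robot and the scene stay as the last step left them, time stands still between calls to the robot, and variables do not carry over. Pictures are saved under pics/ and viewed, at most 10 in all, crops included, and the job is handed in when it is done.

Besides the shell and the picture viewer there is one more tool, called after "Request:" as a command line: name --argument value ..., lists and objects as JSON in quotes. apply_moves: Moves the arm, as the interface text tells. Its arguments: {"type":"object","properties":{"series":{"type":"array"},"claw":{"type":"number"},"newtons":{"type":"number"}},"required":["series"]}

```bash
mkdir -p pics; ls; cat > h.py <<'E'
import numpy as np, cv2
from plant import robot
def cam(n):
    im,d=robot.read_camera(n); return im,d,robot.calibration(n)
def pts(d,c):
    v,u=np.mgrid[:d.shape[0],:d.shape[1]]
    P=np.stack([(u-c['cx'])/c['fx']*d,(v-c['cy'])/c['fy']*d,d],-1)
    E=np.array(c['extrinsics']); return (P-E[:3,3])@E[:3,:3]
def ray(u,v,c,z):
    E=np.array(c['extrinsics']);R=E[:3,:3];o=-R.T@E[:3,3]
    r=R.T@np.array([(u-c['cx'])/c['fx'],(v-c['cy'])/c['fy'],1]); return o+r*(z-o[2])/r[2]
def proj(p,c):
    E=np.array(c['extrinsics']);q=E[:3,:3]@p+E[:3,3];return np.array([c['fx']*q[0]/q[2]+c['cx'],c['fy']*q[1]/q[2]+c['cy']])
E
python3 - <<'E'
from h import *
for n in('scene','top'):
    im,d,c=cam(n);cv2.imwrite(f'pics/{n}0.png',im);np.savez(f'{n}0.npz',im=im,d=d)
    E=np.array(c['extrinsics']);print(n,-E[:3,:3].T@E[:3,3],E[:3,:3].round(2).tolist(),c['fx'])
print(robot.read_state())
E
```

```text
pics
scene [1.24165429 0.3727806  0.79903817] [[-0.45, 0.89, -0.0], [0.57, 0.29, -0.77], [-0.69, -0.35, -0.64]] 408.62465898130097
top [ 0.32004104 -0.01896908  1.40316054] [[-0.01, -1.0, 0.0], [-0.99, 0.01, -0.1], [0.1, -0.0, -0.99]] 507.2754667873219
{'t': 0.1, 'q': array([ 1.13660282e+00,  1.31104766e-01,  1.48919862e+00,  1.17090447e-05,
        1.52300227e+00, -8.54004246e-02]), 'dq': array([-0.0009397 , -0.00304787, -0.00195329, -0.00029656, -0.00011558,
       -0.00040122]), 'joint_torque': array([ 9.02642078e-04, -5.61343610e+01, -4.93091154e+01,  7.70014361e-02,
        2.94348376e-02, -6.11347696e-05]), 'tool_pos': array([0.20494571, 0.56368638, 0.40376515]), 'orientation': array([-5.45032258e-01, -3.09349346e+00,  2.59538736e-03]), 'force': array([-0.11446973, -0.90001215, -0.1441417 ]), 'wrist_torque': array([-0.02561317,  0.012795  ,  0.00174571]), 'gripper_force': 0.0, 'opening': 0.09293428764090901}
```

View pics/top0.png

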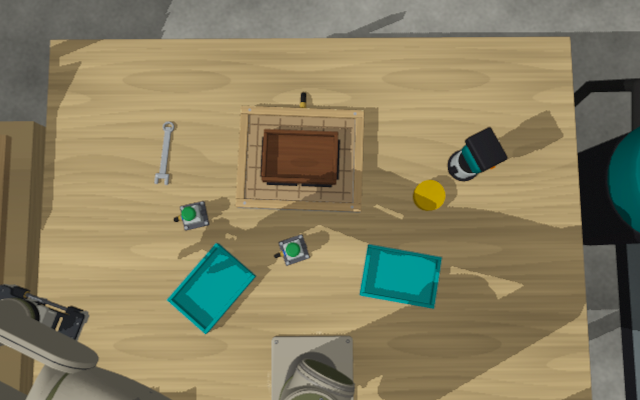

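View pics/scene0.png

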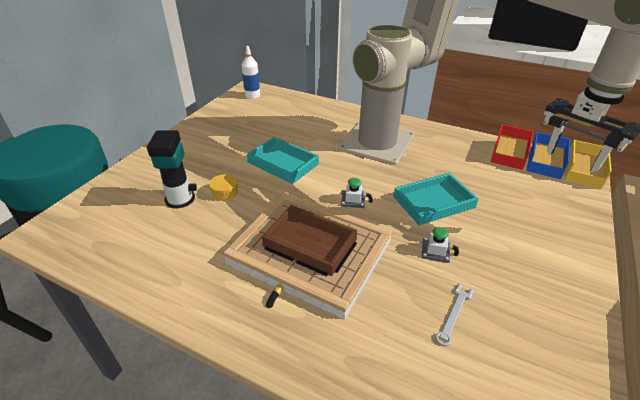

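The top view shows two valves, with green buttons at (190,214) and (292,250) (scene view: (440,233) and (354,183)). The one meant is farthest to the robot's left, i.e. top (190,214). The dark wooden tray is at (300,157) in the jig. The turquoise trays at (212,288) and (400,276) are look-alikes.

```bash
cat > m.py <<'E'
from h import *
for n in('top','scene'):
    f=np.load(f'{n}0.npz');im,d=f['im'],f['d'];c=robot.calibration(n);P=pts(d,c)
    h=cv2.cvtColor(im,cv2.COLOR_BGR2HSV)
    m=cv2.inRange(h,(50,130,60),(75,255,255))
    k,l,s,ce=cv2.connectedComponentsWithStats(m)
    for i in range(1,k):
        if s[i,4]>40:
            q=l==i; zz=P[q][:,2]; print(n,'green',ce[i].round(1),s[i,4],'ray',ray(*ce[i],c,.0745).round(4),'depth',np.median(P[q],0).round(4),zz.max().round(4))
    # tray: dark brown at top rim height
    Z=P[...,2]; reg=(P[...,0]>.3)&(P[...,0]<.8)&(abs(P[...,1])<.3)
    b=cv2.inRange(h,(0,90,20),(14,255,140))>0
    q=(b&reg&(Z>.062)&(Z<.085)).astype(np.uint8)
    k,l,s,ce=cv2.connectedComponentsWithStats(q); i=1+np.argmax(s[1:,4]); X=P[l==i]
    print(n,'rim z',np.percentile(X[:,2],[5,50,95]).round(4)); r=cv2.minAreaRect((X[:,:2]*1000).astype(np.float32));print(r)
    # frame
    q=reg&(Z>.039)&(Z<.046)&~b
    k,l,s,ce=cv2.connectedComponentsWithStats(q.astype(np.uint8)); i=1+np.argmax(s[1:,4]);print('frame',cv2.minAreaRect((P[l==i][:,:2]*1000).astype(np.float32)),np.median(P[l==i][:,2]))
im=np.load('top0.npz')['im'];im2=np.load('scene0.npz')['im']
a=cv2.resize(im[80:280,160:380],None,fx=2.6,fy=2.6,interpolation=cv2.INTER_CUBIC)
cv2.imwrite('pics/crop1.png',a)
E
python3 m.py
```

```text
top green [188.3 213.3] 151 ray [0.4355 0.3218 0.0745] depth [0.4359 0.3225 0.0736] 1.4032
top green [292.6 249.3] 153 ray [0.3395 0.0481 0.0745] depth [0.3401 0.0472 0.0743] 1.4032
top rim z [0.0654 0.0718 0.0762]
((589.4514770507812, 28.692405700683594), (199.8034210205078, 141.8770294189453), 87.62983703613281)
frame ((589.1341552734375, 28.216644287109375), (339.6799621582031, 280.5650634765625), 87.34664916992188) 0.04225703723675183
scene green [354.3 182.4] 80 ray [0.3512 0.0532 0.0745] depth [0.3505 0.0525 0.0735] 0.0781
scene green [440.2 232.7] 131 ray [0.4458 0.3252 0.0745] depth [0.4453 0.3253 0.0739] 0.0779
scene rim z [0.0631 0.0708 0.0737]
((591.08447265625, 30.332908630371094), (201.46884155273438, 143.32424926757812), 87.22174835205078)
frame ((590.9195556640625, 29.904159545898438), (341.2698669433594, 282.27239990234375), 87.37670135498047) 0.04196632142341121
```

View pics/crop1.png

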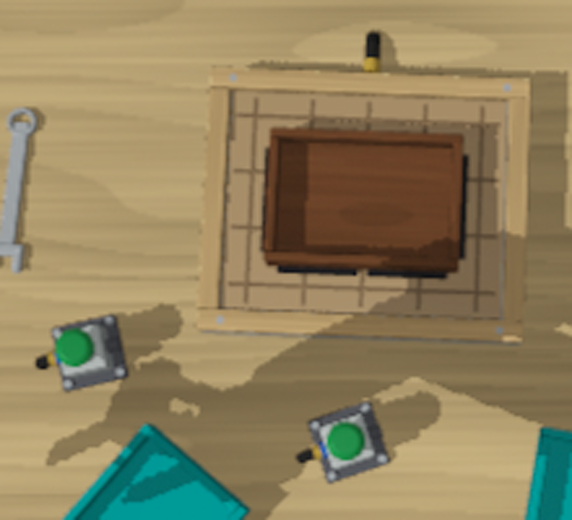

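The crop shows two identical valves, at (73,348) and (345,440). The first, top px (188,213), y≈+0.32, is the leftmost, so it is the one meant. Now I'll refine its centre and work out the move.

```bash
cat >> h.py <<'E'
from scipy.spatial.transform import Rotation as Ro
def delta(p,R=None):
    "tool-frame shift (mm) and turn to reach TCP p, R"
    s=robot.read_state();T=Ro.from_rotvec(s['orientation'])
    print('t',round(s['t'],2),'pos',s['tool_pos'].round(4),'F',s['force'].round(1),'axes x,y',T.as_matrix()[:,0].round(3),T.as_matrix()[:,1].round(3),'q',s['q'].round(2))
    print('shift',(T.inv().apply(np.array(p)-s['tool_pos'])*1000).round(1),'turn',None if R is None else (T.inv()*R).as_rotvec().round(3))
E
python3 - <<'E'
from h import *
for n in('top','scene'):
    f=np.load(f'{n}0.npz');im,d=f['im'],f['d'];P=pts(d,robot.calibration(n))
    h=cv2.cvtColor(im,cv2.COLOR_BGR2HSV)
    g=cv2.inRange(h,(45,80,30),(85,255,255))>0
    q=g&(np.hypot(P[...,0]-.44,P[...,1]-.323)<.04)&(P[...,2]>.05)
    X=P[q];print(n,len(X),X.min(0).round(4),X.max(0).round(4),np.mean(X[X[:,2]>.073],0).round(4))
    f=(np.hypot(P[...,0]-.44,P[...,1]-.323)<.07)&(P[...,2]>.006)&(P[...,2]<.03)
    print('foot',cv2.minAreaRect((P[f][:,:2]*1000).astype(np.float32)))
delta([.4405,.3235,.31])
E
```

```text
top 164 [0.4177 0.3049 0.0638] [0.4551 0.3409 0.0823] [0.4363 0.3214 0.0758]
foot ((431.3115234375, 325.4635009765625), (119.84542083740234, 121.40850067138672), 81.85591125488281)
scene 149 [0.4199 0.3061 0.0535] [0.4582 0.3434 0.0779] [0.4401 0.3241 0.0746]
foot ((450.0959167480469, 328.15447998046875), (96.61766052246094, 66.35737609863281), 81.81310272216797)
t 0.1 pos [0.2049 0.5637 0.4038] F [-0.1 -0.9 -0.1] axes x,y [-0.94   0.342  0.   ] [ 0.342  0.94  -0.002] q [ 1.14  0.13  1.49  0.    1.52 -0.09]
shift [-303.5 -145.1   94. ] turn None
```

Request:
apply_moves --series '[[[-25,-12.2,8],[0,0,0]],[[-25,-12.2,8],[0,0,0]],[[-25,-12.2,8],[0,0,0]],[[-25,-12.2,8],[0,0,0]],[[-25,-12.2,8],[0,0,0]],[[-25,-12.2,8],[0,0,0]],[[-25,-12.2,8],[0,0,0]],[[-25,-12.2,8],[0,0,0]],[[-25,-12.2,8],[0,0,0]],[[-25,-12.2,8],[0,0,0]],[[-25,-12.2,8],[0,0,0]],[[-25,-12.2,8],[0,0,0]]]' --claw 0 --newtons 20

```text
t: 1.1
tool_pos: [0.4376, 0.3225, 0.308]
orientation: [-0.545, -3.093, 0.001]
force: [0.1, -0.4, -0.4]
opening: 0.0176
gripper_force: 0.0
```

```bash
python3 -c "
from h import *
delta([.438,.323,.2665])
im,d,c=cam('scene');u,v=proj(np.array([.438,.323,.0745]),c).astype(int);a=cv2.resize(im[v-90:v+60,u-90:u+90],None,fx=3,fy=3)
cv2.imwrite('pics/press.png',a)"
```

```text
t 1.1 pos [0.4376 0.3225 0.308 ] F [ 0.1 -0.4 -0.4] axes x,y [-0.94   0.342  0.   ] [ 0.342  0.94  -0.   ] q [ 0.54  0.05  1.76  0.    1.34 -0.68]
shift [-0.3  0.6 41.5] turn None
```

View pics/press.png

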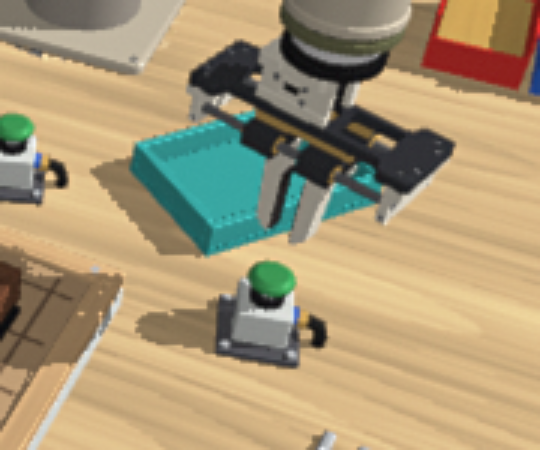

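The image shows the nearly closed finger tips at crop (284,231) above the green button (270,272). I'll check the projection.

```bash
python3 -c "
from h import *
c=robot.calibration('scene');b=proj(np.array([.438,.323,.0745]),c);o=b.astype(int)-90
for p in([.4376,.3225,.122],[.4376,.3225,.0745]): print((proj(np.array(p),c)-o)*3)
im=cv2.imread('pics/press.png');h=cv2.cvtColor(im,cv2.COLOR_BGR2HSV)[240:310,230:310]
m=cv2.inRange(h,(45,80,30),(85,255,255));ys,xs=np.nonzero(m);print(xs.min()+230,xs.max()+230,ys.min()+240,ys.max()+240)"
```

```text
[281.16833264 229.28350256]
[269.79278921 270.94894911]
230 295 240 298
```

Request:
apply_moves --series '[[[0,0,10],[0,0,0]],[[0,0,10],[0,0,0]],[[0,0,10],[0,0,0]],[[0,0,8],[0,0,0]],[[0,0,4],[0,0,0]],[[0,0,3],[0,0,0]],[[0,0,2],[0,0,0]],[[0,0,2],[0,0,0]],[[0,0,2],[0,0,0]],[[0,0,2],[0,0,0]],[[0,0,2],[0,0,0]],[[0,0,2],[0,0,0]]]'

```text
t: 2.15
tool_pos: [0.437, 0.3241, 0.2526]
orientation: [0.545, 3.094, 0.001]
force: [-9.1, -4.3, 28.9]
opening: 0.0005
gripper_force: 14.9
```

At the stop: tip at 66.6 mm against the expected 66.5, and 29 N. I'll hold it there.

Request:
apply_moves --series '[[[0,0,-0.3],[0,0,0]],[[0,0,0],[0,0,0]],[[0,0,0],[0,0,0]],[[0,0,0],[0,0,0]],[[0,0,0],[0,0,0]],[[0,0,0],[0,0,0]],[[0,0,0],[0,0,0]],[[0,0,0],[0,0,0]],[[0,0,0],[0,0,0]],[[0,0,0],[0,0,0]],[[0,0,0],[0,0,0]],[[0,0,0],[0,0,0]]]'

```text
t: 3.15
tool_pos: [0.437, 0.3241, 0.2529]
orientation: [0.545, 3.094, 0.001]
force: [-4.2, 0.4, 7.1]
opening: 0.0007
gripper_force: 3.6
```

Request:
apply_moves --series '[[[0,0,0],[0,0,0]],[[0,0,0],[0,0,0]],[[0,0,0],[0,0,0]],[[0,0,0],[0,0,0]],[[0,0,0],[0,0,0]],[[0,0,0],[0,0,0]]]'

```text
t: 3.65
tool_pos: [0.437, 0.3241, 0.2529]
orientation: [0.545, 3.094, 0.001]
force: [-4.7, 0.8, 7.0]
opening: 0.0006
gripper_force: 3.6
```

Request:
apply_moves --series '[[[0,0,-3],[0,0,0]],[[0,0,-4],[0,0,0]],[[0,0,-5],[0,0,0]],[[0,0,-8],[0,0,0]],[[0,0,-15],[0,0,0]],[[0,0,-20],[0,0,0]],[[0,0,-20],[0,0,0]]]' --claw 0.6

```text
t: 4.23
tool_pos: [0.4367, 0.3235, 0.3275]
orientation: [-0.545, -3.093, 0.002]
force: [0.4, 0.3, 0.2]
opening: 0.0429
gripper_force: 0.0
```

```bash
cat > g.py <<'E'
from h import *
C=np.array([.5903,.0295,0]);yaw=np.deg2rad(-2.6)
Z=Ro.from_euler('z',yaw)
G=C+Z.apply([-.048,.095,.069])           # grasp point, +y short wall next to corner B
def tool(sgn): # tool z down, y along +-jig y
    y=Z.apply([0,sgn,0]);z=np.array([0,0,-1.]);x=np.cross(y,z);return Ro.from_matrix(np.c_[x,y,z])
if __name__=='__main__':
    print('G',G)
    for s in(1,-1): delta(G+[0,0,.167+.06],tool(s))
    im,d,c=cam('scene');P=pts(d,c);h=cv2.cvtColor(im,cv2.COLOR_BGR2HSV)
    g=(cv2.inRange(h,(45,80,30),(85,255,255))>0)&(np.hypot(P[...,0]-.44,P[...,1]-.323)<.03)
    print('button top z',np.percentile(P[g][:,2],95))
E
python3 g.py
```

```text
G [0.5466589  0.12657963 0.069     ]
t 4.23 pos [0.4367 0.3235 0.3275] F [0.4 0.3 0.2] axes x,y [-0.94   0.342  0.001] [ 0.342  0.94  -0.001] q [ 0.54  0.03  1.74 -0.    1.38 -0.68]
shift [-170.7 -147.4   31.5] turn [-0.001 -0.001 -0.304]
t 4.23 pos [0.4367 0.3235 0.3275] F [0.4 0.3 0.2] axes x,y [-0.94   0.342  0.001] [ 0.342  0.94  -0.001] q [ 0.54  0.03  1.74 -0.    1.38 -0.68]
shift [-170.7 -147.4   31.5] turn [-1.000e-03  2.000e-03  2.838e+00]
button top z 0.07658691349556274
```

The hold force fell to 7 N after my small relief, so it may have been a hair off the stop. I'll press again more firmly, since that costs little.

Request:
apply_moves --series '[[[0,0,10],[0,0,0]],[[0,0,10],[0,0,0]],[[0,0,10],[0,0,0]],[[0,0,10],[0,0,0]],[[0,0,10],[0,0,0]],[[0,0,8],[0,0,0]],[[0,0,5],[0,0,0]],[[0,0,3],[0,0,0]],[[0,0,3],[0,0,0]],[[0,0,3],[0,0,0]],[[0,0,3],[0,0,0]],[[0,0,0.3],[0,0,0]]]' --claw 0

```text
t: 5.28
tool_pos: [0.4371, 0.324, 0.2529]
orientation: [0.545, 3.093, 0.001]
force: [-2.8, -1.8, 7.8]
opening: 0.0003
gripper_force: 4.4
```

Request:
apply_moves --series '[[[0,0,0],[0,0,0]],[[0,0,0],[0,0,0]],[[0,0,0],[0,0,0]]]'

```text
t: 5.53
tool_pos: [0.4371, 0.324, 0.2529]
orientation: [0.545, 3.093, 0.001]
force: [-3.5, -1.2, 7.7]
opening: 0.0003
gripper_force: 3.8
```

Request:
apply_moves --series '[[[0,0,0.5],[0,0,0]],[[0,0,0],[0,0,0]],[[0,0,0],[0,0,0]]]'

```text
t: 5.78
tool_pos: [0.4371, 0.324, 0.2528]
orientation: [0.545, 3.093, 0.001]
force: [-5.5, -2.7, 10.9]
opening: 0.0001
gripper_force: 5.7
```

Request:
apply_moves --series '[[[0,0,0.5],[0,0,0]],[[0,0,0],[0,0,0]],[[0,0,0],[0,0,0]],[[0,0,0],[0,0,0]],[[0,0,0],[0,0,0]],[[0,0,0],[0,0,0]],[[0,0,0],[0,0,0]],[[0,0,0],[0,0,0]],[[0,0,0],[0,0,0]],[[0,0,0],[0,0,0]],[[0,0,0],[0,0,0]],[[0,0,0],[0,0,0]]]'

```text
t: 6.78
tool_pos: [0.4372, 0.3241, 0.2528]
orientation: [0.545, 3.093, 0.001]
force: [-6.5, -2.5, 15.0]
opening: 0.0004
gripper_force: 7.6
```

Request:
apply_moves --series '[[[0,0,0],[0,0,0]],[[0,0,0],[0,0,0]],[[0,0,0],[0,0,0]],[[0,0,0],[0,0,0]],[[0,0,0],[0,0,0]],[[0,0,0],[0,0,0]]]'

```text
t: 7.28
tool_pos: [0.4372, 0.324, 0.2528]
orientation: [0.545, 3.093, 0.001]
force: [-8.3, -3.3, 15.3]
opening: 0.0003
gripper_force: 7.6
```

Request:
apply_moves --series '[[[0,0,-3],[0,0,0]],[[0,0,-4],[0,0,0]],[[0,0,-5],[0,0,0]],[[0,0,-8],[0,0,0]],[[0,0,-15],[0,0,0]],[[0,0,-20],[0,0,0]],[[0,0,-20],[0,0,0]]]'

```text
t: 7.87
tool_pos: [0.4367, 0.3235, 0.3262]
orientation: [-0.545, -3.093, 0.002]
force: [-0.4, 0.2, -0.1]
opening: 0.0005
gripper_force: 0.0
```

```bash
python3 g.py
```

```text
G [0.5466589  0.12657963 0.069     ]
t 7.87 pos [0.4367 0.3235 0.3262] F [-0.4  0.2 -0.1] axes x,y [-0.94   0.342  0.001] [ 0.342  0.94  -0.001] q [ 0.54  0.03  1.74 -0.    1.37 -0.68]
shift [-170.6 -147.5   30.3] turn [-0.001 -0.001 -0.304]
t 7.87 pos [0.4367 0.3235 0.3262] F [-0.4  0.2 -0.1] axes x,y [-0.94   0.342  0.001] [ 0.342  0.94  -0.001] q [ 0.54  0.03  1.74 -0.    1.37 -0.68]
shift [-170.6 -147.5   30.3] turn [-1.000e-03  1.000e-03  2.838e+00]
button top z 0.07582663465516178
```

Request:
apply_moves --series '[[[-21.3,-18.4,3.8],[0,0,0]],[[-21.3,-18.4,3.8],[0,0,0]],[[-21.3,-18.4,3.8],[0,0,0]],[[-21.3,-18.4,3.8],[0,0,0]],[[-21.3,-18.4,3.8],[0,0,0]],[[-21.3,-18.4,3.8],[0,0,0]],[[-21.3,-18.4,3.8],[0,0,0]],[[-21.3,-18.4,3.8],[0,0,0]],[[0,0,0],[0,0,-0.076]],[[0,0,0],[0,0,-0.076]],[[0,0,0],[0,0,-0.076]],[[0,0,0],[0,0,-0.076]]]' --claw 0.5

```text
t: 8.92
tool_pos: [0.5469, 0.1267, 0.2953]
orientation: [0.066, 3.141, -0.0]
force: [-0.4, 0.5, -0.2]
opening: 0.0466
gripper_force: 0.0
```

```bash
python3 -c "
from g import *
delta(G+[0,0,.167],tool(1))
im,d,c=cam('scene');a=cv2.resize(im[130:320,220:420],None,fx=3,fy=3,interpolation=cv2.INTER_CUBIC)
o=np.array([220,130])
for p in ([0,.1,.072],[-.07,.1,.072],[-.048,.095,.072],[.07,.1,.072],[-.07,-.1,.072]):
    cv2.circle(a,tuple(((proj(C+Z.apply(p),c)-o)*3).astype(int)),3,(255,0,255),-1)
cv2.imwrite('pics/grasp.png',a)"
```

```text
t 8.92 pos [0.5469 0.1267 0.2953] F [-0.4  0.5 -0.2] axes x,y [-0.999  0.042 -0.   ] [ 0.042  0.999 -0.   ] q [ 0.14  0.11  1.72 -0.    1.32 -1.39]
shift [ 0.3 -0.1 59.3] turn [-0.     0.     0.004]
```

View pics/grasp.png

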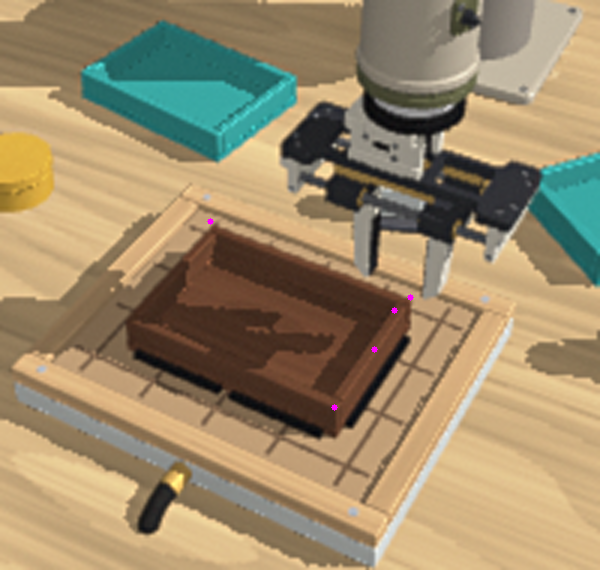

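The dots for tray corner B (410,297) and C (335,407) fall on the real rim corners. The fingers at (368,270) and (437,290) straddle the short +y wall. I'll descend.

Request:
apply_moves --series '[[[0,0,8],[0,0,0.004]],[[0,0,8],[0,0,0]],[[0,0,8],[0,0,0]],[[0,0,8],[0,0,0]],[[0,0,6],[0,0,0]],[[0,0,5],[0,0,0]],[[0,0,4],[0,0,0]],[[0,0,3],[0,0,0]],[[0,0,3],[0,0,0]],[[0,0,3],[0,0,0]],[[0,0,1],[0,0,0]],[[0,0,0],[0,0,0]]]'

```text
t: 9.97
tool_pos: [0.5467, 0.1272, 0.2381]
orientation: [-0.077, -3.14, 0.0]
force: [-0.4, 0.3, -0.1]
opening: 0.0466
gripper_force: 0.0
```

Request:
apply_moves --series '[[[0,0,2],[0,0,0]],[[0,0,0],[0,0,0]],[[0,0,0],[0,0,0]],[[0,0,0],[0,0,0]],[[0,0,0],[0,0,0]],[[0,0,0],[0,0,0]],[[0,0,0],[0,0,0]],[[0,0,0],[0,0,0]]]' --claw 0 --newtons 8

```text
t: 10.63
tool_pos: [0.5469, 0.127, 0.2365]
orientation: [0.077, 3.14, -0.001]
force: [1.1, -1.2, 1.0]
opening: 0.0101
gripper_force: 8.0
```

Request:
apply_moves --series '[[[0,0,0],[0,0,0]],[[0,0,0],[0,0,0]],[[0,0,0],[0,0,0]],[[0,0,0],[0,0,0]],[[0,0,0],[0,0,0]]]' --newtons 55

```text
t: 11.05
tool_pos: [0.5469, 0.1271, 0.2365]
orientation: [0.077, 3.14, -0.0]
force: [-0.4, -3.6, 2.5]
opening: 0.0096
gripper_force: 55.0
```

```bash
python3 -c "
from g import *
s=robot.read_state();T=Ro.from_rotvec(s['orientation']);p=s['tool_pos'];print(s['force'],s['opening'],s['gripper_force'])
D=C+Z.apply([.07,-.1,.036]);B=C+Z.apply([-.07,.1,.036])
u=(B-D)/np.linalg.norm(B-D);ax=np.cross(u,[0,0,1])
for deg in(1,15):
    r=Ro.from_rotvec(ax*np.deg2rad(deg));p1=D+r.apply(p-D);R1=r*T
    print(deg,'shift',(T.inv().apply(p1-p)*1000).round(2),'turn',(T.inv()*R1).as_rotvec().round(4),'end',p1,R1.as_matrix()[:,2].round(3),'B z',(D+r.apply(B-D))[2])
"
```

```text
[-0.39239639 -3.59255654  2.47696482] 0.009606920641326618 55.00181972980499
1 shift [-2.04 -2.89 -3.94] turn [-0.0143  0.0101  0.    ] end [0.54876075 0.12407785 0.24042651] [-0.009  0.014 -1.   ] B z 0.0402606753961018
15 shift [-34.39 -48.76 -52.08] turn [-0.214   0.1509  0.    ] end [0.57882173 0.07669474 0.28858829] [-0.138  0.218 -0.966] B z 0.0991857813691002
```

Request:
apply_moves --series '[[[-1.02,-1.44,-1.97],[-0.00715,0.00505,0]],[[-1.02,-1.44,-1.97],[-0.00715,0.00505,0]],[[-1.02,-1.44,-1.97],[-0.00715,0.00505,0]],[[-1.02,-1.44,-1.97],[-0.00715,0.00505,0]],[[-1.02,-1.44,-1.97],[-0.00715,0.00505,0]],[[-1.02,-1.44,-1.97],[-0.00715,0.00505,0]]]'

```text
t: 11.55
tool_pos: [0.5525, 0.1181, 0.2481]
orientation: [-0.076, -3.109, -0.07]
force: [0.2, 1.2, -2.0]
opening: 0.0098
gripper_force: 55.0
```

Request:
apply_moves --series '[[[-1.02,-1.44,-1.97],[-0.00715,0.00505,0]],[[-1.02,-1.44,-1.97],[-0.00715,0.00505,0]],[[-1.02,-1.44,-1.97],[-0.00715,0.00505,0]],[[-1.02,-1.44,-1.97],[-0.00715,0.00505,0]],[[-1.02,-1.44,-1.97],[-0.00715,0.00505,0]],[[-1.02,-1.44,-1.97],[-0.00715,0.00505,0]],[[-1.02,-1.44,-1.97],[-0.00715,0.00505,0]],[[-1.02,-1.44,-1.97],[-0.00715,0.00505,0]],[[-1.02,-1.44,-1.97],[-0.00715,0.00505,0]],[[-1.02,-1.44,-1.97],[-0.00715,0.00505,0]]]'

```text
t: 12.38
tool_pos: [0.5631, 0.1016, 0.2661]
orientation: [-0.074, -3.057, -0.18]
force: [-1.6, 3.3, -0.6]
opening: 0.0093
gripper_force: 55.0
```

```bash
cat > v.py <<'E'
import sys
from g import *
s=robot.read_state();print(s['force'],s['opening'])
im,d,c=cam('scene');a=cv2.resize(im[110:320,210:420],None,fx=2.8,fy=2.8,interpolation=cv2.INTER_CUBIC)
cv2.imwrite('pics/'+sys.argv[1],a)
h=cv2.cvtColor(im,cv2.COLOR_BGR2HSV);P=pts(d,c)
for n,x in(('scene',(P,h)),):
    Q=Z.inv().apply((P-C).reshape(-1,3)).reshape(P.shape)
    # board top heights between tray and frame, at +x side and -y side
    for lab,m in(('+x',(Q[...,0]>.085)&(Q[...,0]<.11)&(abs(Q[...,1])<.12)),('-y',(Q[...,1]<-.112)&(Q[...,1]>-.135)&(abs(Q[...,0])<.1)),('+y',(Q[...,1]>.115)&(Q[...,1]<.138)&(abs(Q[...,0])<.1))):
        z=P[m][:,2];z=z[z<.06];print(lab,len(z),np.median(z).round(4) if len(z) else '')
    b=(cv2.inRange(h,(0,90,20),(14,255,140))>0)&(np.abs(Q[...,0])<.13)&(abs(Q[...,1])<.16)&(Q[...,2]>.045)
    n_,l,st,ce=cv2.connectedComponentsWithStats(b.astype(np.uint8));b=l==1+np.argmax(st[1:,4])
    ys,xs=np.nonzero(b);
    for lab,i in(('left/D',xs.argmin()),('bottom/C',ys.argmax()),('top/A',ys.argmin()),('right/B',xs.argmax())):
        print(lab,xs[i],ys[i],Q[ys[i],xs[i]].round(4))
E
python3 v.py peel.png
```

```text
[-1.55445983  3.27692715 -0.59708759] 0.009281644156470452
+x 796 0.036
-y 223 0.0362
+y 575 0.0362
left/D 260 236 [ 0.0696 -0.1023  0.0698]
bottom/C 330 269 [0.0717 0.097  0.0609]
top/A 289 202 [-0.0635 -0.0993  0.0841]
right/B 352 236 [-0.0419  0.0993  0.0712]
```

View pics/peel.png

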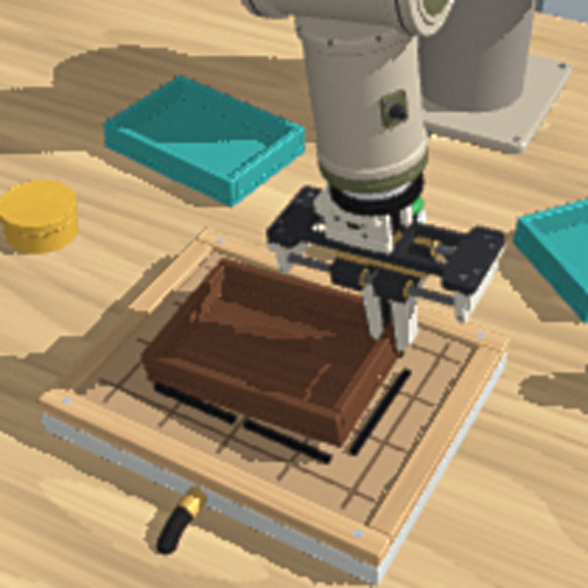

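The tray tilts with corner B raised, the far corner D at crop (150,360) is still down, the seal at (390,410) is free, and the board stays flat at 36 mm. I'll continue the peel.

Request:
apply_moves --series '[[[-1.02,-1.44,-1.97],[-0.00715,0.00505,0]],[[-1.02,-1.44,-1.97],[-0.00715,0.00505,0]],[[-1.02,-1.44,-1.97],[-0.00715,0.00505,0]],[[-1.02,-1.44,-1.97],[-0.00715,0.00505,0]],[[-1.02,-1.44,-1.97],[-0.00715,0.00505,0]],[[-1.02,-1.44,-1.97],[-0.00715,0.00505,0]],[[-1.02,-1.44,-1.97],[-0.00715,0.00505,0]],[[-1.02,-1.44,-1.97],[-0.00715,0.00505,0]],[[-1.02,-1.44,-1.97],[-0.00715,0.00505,0]],[[-1.02,-1.44,-1.97],[-0.00715,0.00505,0]],[[-1.02,-1.44,-1.97],[-0.00715,0.00505,0]],[[-1.02,-1.44,-1.97],[-0.00715,0.00505,0]]]'

```text
t: 13.43
tool_pos: [0.5767, 0.0802, 0.2853]
orientation: [-0.073, -2.988, -0.307]
force: [-0.8, 3.6, 0.1]
opening: 0.0098
gripper_force: 55.0
```

```bash
python3 v.py peel2.png; python3 -c "
from h import *
T=Ro.from_rotvec(robot.read_state()['orientation']);print('tool z',T.as_matrix()[:,2].round(3),'2mm up in tool', T.inv().apply([0,0,2]).round(2))"
```

```text
[-0.76141342  3.61462661  0.12954323] 0.00979103237951041
+x 794 0.0362
-y 154 0.0363
+y 567 0.0361
left/D 259 236 [ 0.072  -0.1035  0.0713]
bottom/C 328 264 [0.0728 0.092  0.0767]
top/A 287 200 [-0.0619 -0.1043  0.0903]
right/B 351 229 [-0.0393  0.0963  0.0963]
tool z [-0.13   0.206 -0.97 ] 2mm up in tool [ 0.28  0.4  -1.94]
```

View pics/peel2.png

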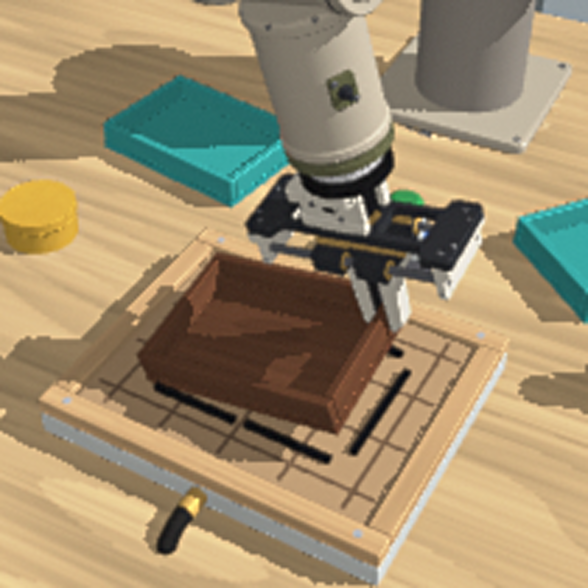

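Tilt is about 14°. D is still on the board at crop (145,365), the seal is free elsewhere, and the board is flat. I'll lift slowly off the last bit of seal.

Request:
apply_moves --series '[[[0.28,0.4,-1.94],[0,0,0]],[[0.28,0.4,-1.94],[0,0,0]],[[0.28,0.4,-1.94],[0,0,0]],[[0.28,0.4,-1.94],[0,0,0]],[[0.28,0.4,-1.94],[0,0,0]],[[0.28,0.4,-1.94],[0,0,0]],[[0.28,0.4,-1.94],[0,0,0]],[[0.28,0.4,-1.94],[0,0,0]],[[0.28,0.4,-1.94],[0,0,0]],[[0.28,0.4,-1.94],[0,0,0]],[[0.28,0.4,-1.94],[0,0,0]],[[0.28,0.4,-1.94],[0,0,0]]]'

```text
t: 14.48
tool_pos: [0.5766, 0.0805, 0.3094]
orientation: [-0.073, -2.989, -0.306]
force: [-0.1, -0.6, -1.5]
opening: 0.0097
gripper_force: 55.0
```

Request:
apply_moves --series '[[[1.7,2.4,-11.6],[0,0,0]],[[1.7,2.4,-11.6],[0,0,0]],[[1.7,2.4,-11.6],[0,0,0]],[[1.7,2.4,-11.6],[0,0,0]],[[1.7,2.4,-11.6],[0,0,0]],[[1.7,2.4,-11.6],[0,0,0]],[[1.7,2.4,-11.6],[0,0,0]],[[1.7,2.4,-11.6],[0,0,0]],[[1.7,2.4,-11.6],[0,0,0]],[[1.1,1.6,-8],[0,0,0]],[[0.6,0.8,-4],[0,0,0]],[[0,0,0],[0,0,0]]]'

```text
t: 15.48
tool_pos: [0.5766, 0.0807, 0.4306]
orientation: [-0.073, -2.991, -0.306]
force: [0.6, -0.0, -2.1]
opening: 0.0093
gripper_force: 55.0
```

```bash
cat > lv.py <<'E'
from g import *
import sys
s=robot.read_state();T=Ro.from_rotvec(s['orientation']);p=s['tool_pos']
print(s['t'],p,s['force'].round(1),s['opening'],'level turn',(T.inv()*tool(1)).as_rotvec().round(3))
for n in('top','scene'):
    im,d,c=cam(n);P=pts(d,c);h=cv2.cvtColor(im,cv2.COLOR_BGR2HSV)
    Q=Z.inv().apply((P-C).reshape(-1,3)).reshape(P.shape)
    b=(cv2.inRange(h,(0,90,15),(14,255,150))>0)&(abs(Q[...,0])<.2)&(abs(Q[...,1])<.25)&(Q[...,2]>.08)
    k,l,st,_=cv2.connectedComponentsWithStats(b.astype(np.uint8));b=l==1+np.argmax(st[1:,4])
    X=P[b]
    # floor plane: inner region, RANSAC-lite: iterative fit on points away from the rim
    r=cv2.minAreaRect((X[:,:2]*1000).astype(np.float32));ctr=np.array(r[0])/1000
    L=Z.inv().apply(np.c_[X[:,:2]-ctr,X[:,2]]);m=(abs(L[:,0])<.04)&(abs(L[:,1])<.07)
    F=L[m]
    for _ in range(6):
        co=np.linalg.lstsq(np.c_[F[:,:2],np.ones(len(F))],F[:,2],rcond=None)[0]
        e=F[:,2]-np.c_[F[:,:2],np.ones(len(F))]@co;F=F[abs(e)<max(.0025,1.5*e.std())]
    print(n,r,'floor slopes deg x,y (jig)',np.rad2deg(co[:2]).round(2),'z0',co[2].round(4),len(F),'minz',np.percentile(X[:,2],.5).round(4))
    if len(sys.argv)>1:cv2.imwrite(f'pics/{sys.argv[1]}_{n}.png',im)
E
python3 lv.py
```

```text
15.4833 [0.57660975 0.08070536 0.43057034] [ 0.6 -0.  -2.1] 0.009333380669447975 level turn [ 0.201 -0.139 -0.003]
top ((551.4014892578125, -53.34100341796875), (42.66494369506836, 212.27305603027344), 87.26703643798828) floor slopes deg x,y (jig) [-11.16 -43.54] z0 0.2169 220 minz 0.1908
scene ((597.2008056640625, 25.372024536132812), (204.7509765625, 140.27406311035156), 86.21290588378906) floor slopes deg x,y (jig) [-8.2  11.93] z0 0.2162 1173 minz 0.1899
```

Request:
apply_moves --series '[[[2.4,3.3,4.6],[0.01675,-0.0116,0]],[[2.4,3.3,4.6],[0.01675,-0.0116,0]],[[2.4,3.3,4.6],[0.01675,-0.0116,0]],[[2.4,3.3,4.6],[0.01675,-0.0116,0]],[[2.4,3.3,4.6],[0.01675,-0.0116,0]],[[2.4,3.3,4.6],[0.01675,-0.0116,0]],[[2.4,3.3,4.6],[0.01675,-0.0116,0]],[[2.4,3.3,4.6],[0.01675,-0.0116,0]],[[2.4,3.3,4.6],[0.01675,-0.0116,0]],[[2.4,3.3,4.6],[0.01675,-0.0116,0]],[[2.4,3.3,4.6],[0.01675,-0.0116,0]],[[2.4,3.3,4.6],[0.01675,-0.0116,0]]]'

```text
t: 16.58
tool_pos: [0.5456, 0.1277, 0.3807]
orientation: [-0.076, -3.14, 0.004]
force: [0.5, 0.2, -2.6]
opening: 0.0099
gripper_force: 55.0
```

```bash
python3 lv.py lev
```

```text
16.5833 [0.54561834 0.12770334 0.38069012] [ 0.5  0.2 -2.6] 0.009874447745232443 level turn [-0.002 -0.001 -0.003]
top ((580.8226928710938, 13.357475280761719), (164.64015197753906, 149.94300842285156), 87.6555404663086) floor slopes deg x,y (jig) [-0.06  0.33] z0 0.1885 963 minz 0.1822
scene ((589.2727661132812, 32.538597106933594), (199.94219970703125, 142.5635986328125), 87.54528045654297) floor slopes deg x,y (jig) [-0.15 -0.05] z0 0.1871 1144 minz 0.1796
```

View pics/lev_scene.png

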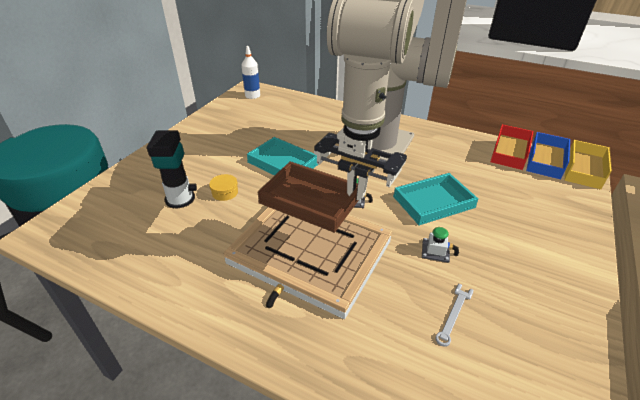

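The tray at (308,195) is level to within 0.4°, about 144 mm above the board. The board lies in its frame at (308,255), and the bystanders haven't moved. I'll let it settle and hand in.

Request:
apply_moves --series '[[[0,0,0],[0,0,0]],[[0,0,0],[0,0,0]],[[0,0,0],[0,0,0]],[[0,0,0],[0,0,0]],[[0,0,0],[0,0,0]],[[0,0,0],[0,0,0]]]'

```text
t: 17.18
tool_pos: [0.546, 0.1271, 0.3812]
orientation: [-0.077, -3.139, 0.001]
force: [-0.4, -0.3, -1.3]
opening: 0.0096
gripper_force: 55.0
```

```bash
python3 lv.py && python3 -c "
from plant import robot
print(robot.close_job())"
```

```text
17.1833 [0.54599959 0.12712654 0.38121152] [-0.4 -0.3 -1.3] 0.009573481016115123 level turn [-0.001 -0.002 -0.004]
top ((560.426025390625, 12.148124694824219), (163.47866821289062, 194.32733154296875), 89.18818664550781) floor slopes deg x,y (jig) [-0.53  0.48] z0 0.1888 798 minz 0.1825
scene ((591.3178100585938, 32.03648376464844), (201.13613891601562, 141.34393310546875), 86.01289367675781) floor slopes deg x,y (jig) [-0.24  0.16] z0 0.1884 1128 minz 0.1809
the job is handed in; nothing more can be done
None
```

I vented the jig, peeled the tray off corner-first with the board staying flat, and handed in at about 17 s holding it level (within about 0.5°) roughly 14 cm above the spoilboard; I pressed the button twice, as the first hold eased to about 7 N.

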